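Hang the rinsed tumbler to drain

TASK

Hang the blue tumbler mouth-down on the free leaning peg of the drip tray, pushed on until its bottom rests on the peg's tip, and let go so that it hangs there to drain. Leave the green and orange tumblers where they stand.

Things in the scene. Friction and masses are not known exactly. Their poses are not given: they have to be found in the camera images.
- blue_tumbler: Blue plastic tumbler standing mouth-down, 85 mm tall, about 90 g, round, no handle: 51 mm across at the closed bottom (on top), widening evenly to 58 mm at the mouth. Wall 3 mm, bottom 5 mm thick; inside 45 mm wide at the bottom, 52 mm at the mouth. Origin: centre of the INNER face of the bottom, 5 mm below the top, 80 mm above the mouth. z: from mouth to bottom, up while mouth-down.
- free_peg: Empty one of two black pegs on a fixed steel drip tray (150x270 mm, 16 mm high); the other, 150 mm along y, has a white tumbler. 20 mm thick, domed tip, 135 mm long, fixed. Origin: the very tip, 123 mm above the table. z up; the peg leans 30 degrees towards -x of this frame: foot to tip is (-0.5, 0, 0.866). A hung tumbler has its origin at the tip and, released, sags to 15-25 degrees of tilt.
- green_tumbler: mouth-down green plastic tumbler of the same shape and size and with the same origin as the blue one; a bystander that stays where it is
- orange_tumbler: mouth-down orange plastic tumbler of the same shape and size and with the same origin as the blue one; a bystander that stays where it is
Not all that is in view belongs to the job. Several things look just like the blue_tumbler: the one meant starts nearest to the robot's base.

How it is judged (in metres and radians):
At the end, for the whole second after the job is handed in: The blue tumbler hangs at rest on the free peg, mouth-down (tilted less than 45 degrees), the centre of the inside of its bottom within 25 mm of the peg's tip (distance between blue_tumbler and free_peg below 0.025 m and angle between blue_tumbler's own z axis and vertical below 0.79 rad and contact force between blue_tumbler and free_peg above 0.1 N and linear speed of blue_tumbler below 0.03 m/s and angular speed of blue_tumbler below 0.3 rad/s); the robot touches nothing.
It fails at once if the green tumbler is moved more than 30 mm or tipped over (distance of green_tumbler from where it was at the start of the episode above 0.03 m or angle between green_tumbler's own z axis and vertical above 0.5 rad).
It fails at once if the orange tumbler is moved more than 30 mm or tipped over (distance of orange_tumbler from where it was at the start of the episode above 0.03 m or angle between orange_tumbler's own z axis and vertical above 0.5 rad).
It also fails if it takes over 42 s, if anything falls off the work surface, if the arm or the gripper's body presses on something with over 40 N, if the wrist force passes 120 N, or if a joint passes its speed limit or range.

ROBOT

A 6-joint arm with a two-finger parallel gripper is mounted at the origin on a cart in front of the work surface, level with it; the furniture and walls round the work are solid. World frame = base frame: x ahead of the robot, y to its left, z up, the work surface at z = 0. Lengths are in mm, angles in rad, forces in N, time in s.
With the tool pointing down it reaches from about 275 to 750 mm from the base axis. Payload 10.2 kg.
Tool frame: the origin (TCP) lies on the front face of the gripper's body, between the roots of the fingers; the fingertips stand 73 mm ahead of it and the grasp point (between the pads) lies 54 mm ahead of it; z points along the fingers, y is the line along which they close (so a half turn about z gives the same grasp; the last joint's range is limited). The gripper opens to 85 mm and grips with 20 to 120 N. Pads are 22 mm wide; open, the fingers measure 114 mm over their backs; the gripper's body (76 mm by 85 mm) begins 54 mm behind the grasp point. The pads swing forward as they close: fully open they stand 13 mm farther back than shut.
Start: joints at [1.086, 0.313, 1.498, -0, 1.331, -0.223], TCP at [135.893, 507.114, 303.894] pointing down, gripper open.
Joint ranges: [-2.94, 2.94], [-0.97, 2.17], [0.19, 2.56], [-1.23, 4.37], [0.02, 3.11], [-2.88, 2.88]. Speed limits (rad/s): [2.39, 2.39, 3.01, 3.14, 3.14, 3.14].

INTERFACE

Orientations are given as a unit quaternion [w, x, y, z].
In Python, from rig import * gives the robot as it stands.
- The arm moves only by the tool step_arm, never from a script. Its argument "plan" is a list of rows, each an object with "offset": the shift along the tool's x, y, z in cm, a list of three; "rot": the turn, a rotation vector about the tool's x, y, z in degrees, a list of three; "gripper": the finger opening in cm, from 0 to 8.54. In form: [{"offset": [x, y, z], "rot": [wx, wy, wz], "gripper": gripper}, ...]. A call has 1 to 12 rows; each row is the pose to reach, as a shift and turn from the pose commanded when the call began, along the tool's axes at that moment; what a row does not reach only later rows make up. A row lasts 1/10 s, in which the tool goes at most 50 mm and 8.59 degrees, less where a joint would pass 70% of its speed; a pose out of reach is approached as far as the arm can. A call with a gripper value outside its range is refused whole. The fingers move at their own pace and stop on an object; "squeeze" is the grip in N (left out, the last holds). Time passes only in rows, so rows that repeat a pose let the fingers close. It gives the time, the measured TCP pose, the force, the opening and the grip force at its end, in the units of the state.
- sense(): the state, without advancing time (a new reading comes with each control period).
- capture(name): name is "scene" or "side" or "wrist"; returns a dict with "color" (420x560x3 uint8, red, green, blue), "depth" (420x560 float32, mm along the optical axis (not along the pixel's ray), 0 where there is no reading), "vertical_fov" (degrees; the focal length in pixels is half the picture's height over the tangent of half this angle, whatever the lens; pixels are square), "cx", "cy" (the principal point, pixels), "rvec" (rotation vector, rad) and "tvec" (3), from world to camera coordinates, as OpenCV has them; the wrist camera has in their place "mount" (4x4, takes a point from camera to tool coordinates, whose origin is the TCP and whose axes are the flange's). Camera axes: x right, y down, z forward; pixel columns grow to the right and rows downward; lengths in mm; the calibration is good to about 2 mm. A picture is of the moment at which its call begins: read the wrist's pose just before it.
- finish_job(): hands the job in; it is judged then, once.
The state is a dict: "time_s": time; "joints": joint angles; "dq": joint speeds; "tau": joint torques, N m; "eef_pos": TCP position; "ee_rot": TCP orientation; "force": force on the tool from outside, world axes, zero at the start; "wrist_torque": the same for the moment, N m; "grip_width": opening from 0.0 (shut) to 1.0 (fully open); "grip_force": force on a finger pad.
Only numpy, scipy, OpenCV 4.12 (cv2) and the standard library are available. Lean on these libraries where they do the work, as an engineer would, in place of code of your own. Each camera call takes 0.05 s, during which the arm holds its last target. There are 200 camera calls.

## Working session

There is one attempt and no reset: what is moved stays moved. The work goes in short steps, Python scripts to look and compute and a tool call to move; the robot and the scene stay as the last step left them, time stands still between calls to the robot, and variables do not carry over. Pictures are saved under pics/ and viewed, at most 10 in all, crops included, and the job is handed in when it is done.

Besides the shell and the picture viewer there is one more tool, called after ">>>" as name(argument=value, ...), one argument or row to a line, values as JSON. step_arm: Moves the arm, as the interface text tells. Its arguments: {"type":"object","properties":{"plan":{"type":"array"},"squeeze":{"type":"number"}},"required":["plan"]}

```bash
mkdir -p pics; cat > h.py <<'E'
from rig import *
import numpy as np, cv2
from scipy.spatial.transform import Rotation as R
def cloud(c, T=None):
    h,w=c["depth"].shape; f=h/2/np.tan(np.radians(c["vertical_fov"])/2)
    v,u=np.mgrid[:h,:w]; d=c["depth"]
    p=np.stack([(u-c["cx"])/f*d,(v-c["cy"])/f*d,d],-1)
    if "rvec" in c:
        Rm=cv2.Rodrigues(np.array(c["rvec"],float))[0]; p=(p-np.array(c["tvec"]).ravel())@Rm
    else:
        s=T; M=np.array(c["mount"]); p=p@M[:3,:3].T+M[:3,3]
        q=s["ee_rot"]; p=R.from_quat([q[1],q[2],q[3],q[0]]).apply(p.reshape(-1,3)).reshape(p.shape)+np.array(s["eef_pos"])
    p[d==0]=np.nan
    return p
def save(n,c): cv2.imwrite("pics/"+n+".png",c["color"][:,:,::-1])
E
python3 - <<'E'
from h import *
s=sense(); print(s)
for n in ("scene","side"):
    c=capture(n); save(n+"0",c); np.save(n+"_p.npy",cloud(c)); np.save(n+"_c.npy",c["color"]); print(n,c["vertical_fov"],c["rvec"],c["tvec"])
E
```

```text
{'time_s': 0.0, 'joints': array([ 1.08555465e+00,  3.13427038e-01,  1.49845005e+00, -1.50415313e-05,
        1.33097071e+00, -2.23436414e-01]), 'dq': array([ 6.82398075e-04, -7.85739760e-05,  1.15214937e-03, -2.55201372e-04,
        3.25241429e-04,  4.68812295e-04]), 'tau': array([ 1.77374888e-03, -4.12261069e+01, -2.59750199e+01, -8.67402218e-05,
        4.07206608e-03,  1.83318218e-05]), 'eef_pos': array([135.83597208, 506.94998535, 303.341881  ]), 'ee_rot': array([-2.10898282e-04,  1.30527305e-01,  9.91444516e-01, -5.91118865e-04]), 'force': array([-0.47115626, -0.69860302,  0.58365018]), 'wrist_torque': array([ 0.01833946, -0.00496737, -0.00869744]), 'grip_force': 0.0, 'grip_width': 1.0016548385038924}
scene 49.94330704812843 [ 2.06620989 -1.18298906  0.49546727] [-289.72085841  451.96229488  734.16282699]
side 54.89657250424577 [ 2.17967571 -0.43908506  0.19708051] [-507.51459085  257.09960007 1098.94181902]
```

View pics/scene0.png

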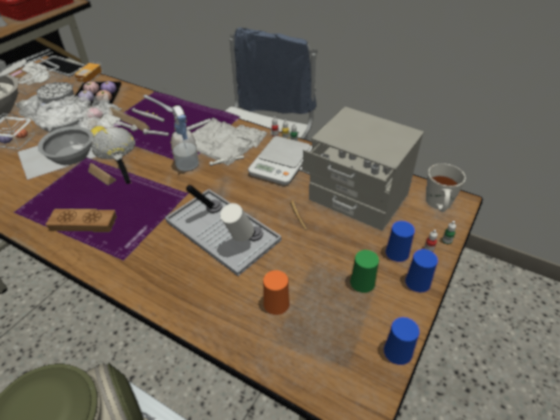

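View pics/side0.png

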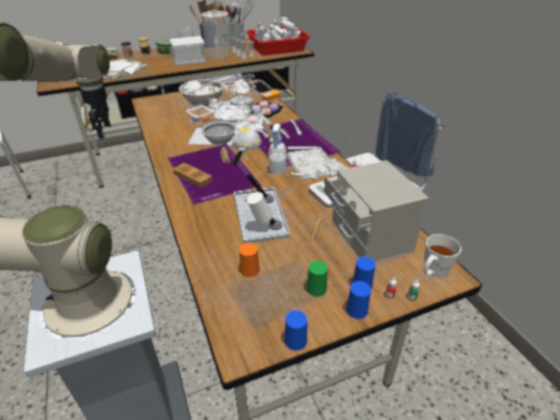

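The scene picture shows three blue tumblers, at (400,241), (421,270) and (401,341). Green is at (365,271), orange at (276,292), the white hung tumbler at (235,222) and the free peg at (201,196). I'll measure all of them, since the blue one meant is the nearest to the base.

```bash
python3 - <<'E'
from h import *
from scipy import ndimage as nd
for n in ("scene","side"):
    p=np.load(n+"_p.npy"); c=np.load(n+"_c.npy").astype(int); hsv=cv2.cvtColor(c.astype(np.uint8),cv2.COLOR_RGB2HSV)
    H,S,V=[hsv[...,i].astype(int) for i in range(3)]
    for name,m in {"blue":(H>108)&(H<128)&(S>150),"green":(H>50)&(H<80)&(S>150),"orange":(H<15)&(S>190)}.items():
        m=m&np.isfinite(p[...,0])&(p[...,2]>8)&(p[...,2]<150)
        l,k=nd.label(m)
        for i in range(1,k+1):
            mm=l==i
            if mm.sum()<200: continue
            q=p[mm]; t=q[q[:,2]>81]
            print(n,name,mm.sum(),[int(a) for a in nd.center_of_mass(mm)[::-1]],"top",np.percentile(q[:,2],98).round(1), ((t.min(0)+t.max(0))/2).round(0), np.ptp(t,axis=0).round(0), "rng",np.linalg.norm(t.mean(0)[:2]).round())
    # dark peg pixels
    m=(V<45)&(p[...,2]>25)&(p[...,2]<140)
    l,k=nd.label(m)
    for i in range(1,k+1):
        mm=l==i
        if mm.sum()<40: continue
        q=p[mm]; j=np.argsort(-q[:,2])[:8]
        d=np.linalg.svd(q-q.mean(0),full_matrices=False)[2][0]; d*=np.sign(d[2])
        print(n,"dark",mm.sum(),[int(a) for a in nd.center_of_mass(mm)[::-1]],"top",q[j].mean(0).round(),"mean",q.mean(0).round(),"dir",d.round(2))
E
```

```text
scene blue 729 [400, 240] top 87.4 [ 709. -239.   85.] [50. 47.  8.] rng 747.0
scene blue 853 [421, 269] top 87.0 [ 650. -309.   85.] [51. 46.  8.] rng 718.0
scene blue 1070 [401, 340] top 87.3 [ 463. -330.   85.] [48. 48.  8.] rng 569.0
scene green 417 [362, 277] top 80.3 [ 568. -207.   83.] [11. 30.  1.] rng 603.0
scene orange 865 [28, 6] top 101.6 [1218. 1857.   96.] [108. 111.  29.] rng 2193.0
scene orange 451 [275, 300] top 78.5 [418. -74.  81.] [3. 5. 0.] rng 424.0
scene dark 163 [199, 196] top [550. 245. 122.] mean [570. 237.  79.] dir [-0.49  0.11  0.87]
side blue 1064 [360, 286] top 86.0 [ 679. -277.   84.] [109. 119.   7.] rng 731.0
side blue 684 [295, 329] top 86.3 [ 462. -334.   84.] [49. 48.  7.] rng 571.0
side green 491 [316, 277] top 85.9 [ 584. -206.   84.] [47. 43.  6.] rng 619.0
side orange 578 [281, 45] top 99.6 [1356. 1858.   95.] [391. 154.  27.] rng 2281.0
side orange 493 [248, 258] top 86.3 [438. -67.  84.] [48. 48.  6.] rng 443.0
side dark 67 [253, 182] top [549. 239. 117.] mean [566. 236.  87.] dir [-0.51  0.1   0.85]
```

```bash
python3 - <<'E'
from h import *
c=np.load("scene_c.npy"); a=cv2.resize(c[160:280,140:300],None,fx=3,fy=3,interpolation=2); b=cv2.resize(c[225:375,350:450],(240,360),interpolation=2)
cv2.imwrite("pics/crop1.png",np.hstack([a,b])[:,:,::-1])
E
```

```text
(no output)
```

View pics/crop1.png

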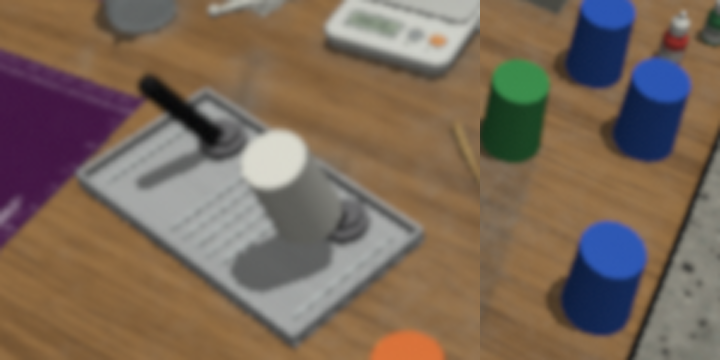

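In the crop, three blue tumblers stand on the right; the one nearest the base is at scene (401,341), which measures (462,-332) at range 570. The others are at 718 and 747. The peg tip is at about (549,243,122), and its lean matches the current tool yaw closely. Going above the blue tumbler.

>>> step_arm(
  plan=[
    {"offset": [-53.2, -72.6, 3], "rot": [0, 0, 0], "gripper": 8.5},
    {"offset": [-53.2, -72.6, 3], "rot": [0, 0, 0], "gripper": 8.5},
    {"offset": [-53.2, -72.6, 3], "rot": [0, 0, 0], "gripper": 8.5},
    {"offset": [-53.2, -72.6, 3], "rot": [0, 0, 0], "gripper": 8.5},
    {"offset": [-53.2, -72.6, 3], "rot": [0, 0, 0], "gripper": 8.5},
    {"offset": [-53.2, -72.6, 3], "rot": [0, 0, 0], "gripper": 8.5},
    {"offset": [-53.2, -72.6, 3], "rot": [0, 0, 0], "gripper": 8.5},
    {"offset": [-53.2, -72.6, 3], "rot": [0, 0, 0], "gripper": 8.5},
    {"offset": [-53.2, -72.6, 3], "rot": [0, 0, 0], "gripper": 8.5},
    {"offset": [-53.2, -72.6, 3], "rot": [0, 0, 0], "gripper": 8.5},
    {"offset": [-53.2, -72.6, 3], "rot": [0, 0, 0], "gripper": 8.5},
    {"offset": [-53.2, -72.6, 3], "rot": [0, 0, 0], "gripper": 8.5},
  ],
)

```text
time_s: 1.3
eef_pos: [353.1, -54.1, 283.9]
ee_rot: [0.0, 0.131, 0.991, -0.0]
force: [1.3, 1.8, 0.1]
grip_width: 0.997
grip_force: 0.0
```

>>> step_arm(
  plan=[
    {"offset": [-17.7, -24.0, 1], "rot": [0, 0, 0], "gripper": 8.5},
    {"offset": [-17.7, -24.0, 1], "rot": [0, 0, 0], "gripper": 8.5},
    {"offset": [-17.7, -24.0, 1], "rot": [0, 0, 0], "gripper": 8.5},
    {"offset": [-17.7, -24.0, 1], "rot": [0, 0, 0], "gripper": 8.5},
    {"offset": [-17.7, -24.0, 1], "rot": [0, 0, 0], "gripper": 8.5},
    {"offset": [-17.7, -24.0, 1], "rot": [0, 0, 0], "gripper": 8.5},
    {"offset": [-17.7, -24.0, 1], "rot": [0, 0, 0], "gripper": 8.5},
    {"offset": [-17.7, -24.0, 1], "rot": [0, 0, 0], "gripper": 8.5},
    {"offset": [-17.7, -24.0, 1], "rot": [0, 0, 0], "gripper": 8.5},
  ],
)

```text
time_s: 2.2
eef_pos: [461.8, -328.5, 274.0]
ee_rot: [-0.0, 0.13, 0.991, 0.0]
force: [0.1, -0.4, 0.1]
grip_width: 0.99
grip_force: 0.0
```

```bash
python3 - <<'E'
from h import *
s=sense(); c=capture("wrist"); save("w1",c); p=cloud(c,s)
print(s["eef_pos"],s["joints"].round(2),np.array(c["mount"]).round(2).tolist())
m=(p[...,2]>78)&(p[...,2]<95)&(np.hypot(p[...,0]-462,p[...,1]+332)<60)
q=p[m]; print(m.sum(),q.min(0),q.max(0),(q.min(0)+q.max(0))/2)
hsv=cv2.cvtColor(c["color"],cv2.COLOR_RGB2HSV); b=(hsv[...,0]>108)&(hsv[...,0]<128)&(hsv[...,1]>150)
v,u=np.nonzero(b); print(b.sum(),u.mean(),v.mean())
E
```

```text
[ 461.75021551 -328.49114523  273.970446  ] [-0.83  0.43  1.41  0.    1.3  -2.13] [[-0.0, -0.96, -0.28, 71.07], [1.0, -0.0, -0.0, 1.07], [0.0, -0.28, 0.96, -70.15], [0.0, 0.0, 0.0, 1.0]]
3896 [ 440.09314081 -354.57096238   78.00796989] [ 491.33067867 -303.4406138    87.65022449] [ 465.71190974 -329.00578809   82.82909719]
5508 322.849128540305 284.5878721859114
```

>>> step_arm(
  plan=[
    {"offset": [-0.3, -0.1, 8], "rot": [0, 0, 0], "gripper": 8.5},
    {"offset": [-0.3, -0.1, 8], "rot": [0, 0, 0], "gripper": 8.5},
    {"offset": [-0.3, -0.1, 16.2], "rot": [0, 0, 0], "gripper": 8.5},
    {"offset": [-0.3, -0.1, 16.2], "rot": [0, 0, 0], "gripper": 8.5},
    {"offset": [-0.3, -0.1, 16.2], "rot": [0, 0, 0], "gripper": 8.5},
    {"offset": [-0.3, -0.1, 16.2], "rot": [0, 0, 0], "gripper": 4},
    {"offset": [-0.3, -0.1, 16.2], "rot": [0, 0, 0], "gripper": 4},
    {"offset": [-0.3, -0.1, 16.2], "rot": [0, 0, 0], "gripper": 4},
    {"offset": [-0.3, -0.1, 16.2], "rot": [0, 0, 0], "gripper": 4},
    {"offset": [-0.3, -0.1, 16.2], "rot": [0, 0, 0], "gripper": 4},
    {"offset": [-0.3, -0.1, 16.2], "rot": [0, 0, 0], "gripper": 4},
  ],
  squeeze=40,
)

```text
time_s: 3.35
eef_pos: [465.3, -331.6, 114.9]
ee_rot: [0.002, 0.13, 0.991, -0.001]
force: [-1.5, 2.6, 9.6]
grip_width: 0.615
grip_force: 41.3
```

>>> step_arm(
  plan=[
    {"offset": [0, 0, -5], "rot": [0, 0, 0], "gripper": 4},
    {"offset": [0, 0, -10], "rot": [0, 0, 0], "gripper": 4},
    {"offset": [0, 0, -15], "rot": [0, 0, 0], "gripper": 4},
    {"offset": [0, 0, -20], "rot": [0, 0, 0], "gripper": 4},
    {"offset": [20.8, 52.6, -21], "rot": [0, 0, 0], "gripper": 4},
    {"offset": [20.8, 52.6, -21], "rot": [0, 0, 0], "gripper": 4},
    {"offset": [20.8, 52.6, -21], "rot": [0, 0, 0], "gripper": 4},
    {"offset": [20.8, 52.6, -21], "rot": [0, 0, 0], "gripper": 4},
    {"offset": [20.8, 52.6, -21], "rot": [0, 0, 0], "gripper": 4},
    {"offset": [20.8, 52.6, -21], "rot": [0, 0, 0], "gripper": 4},
    {"offset": [20.8, 52.6, -21], "rot": [0, 0, 0], "gripper": 4},
    {"offset": [20.8, 52.6, -21], "rot": [0, 0, 0], "gripper": 4},
  ],
)

```text
time_s: 4.55
eef_pos: [417.8, 68.0, 320.6]
ee_rot: [0.002, 0.131, 0.991, 0.0]
force: [1.2, -0.5, -0.6]
grip_width: 0.611
grip_force: 43.6
```

>>> step_arm(
  plan=[
    {"offset": [6, 15.6, 0], "rot": [0, 0, 0], "gripper": 4},
    {"offset": [6, 15.6, 0], "rot": [0, 0, 0], "gripper": 4},
    {"offset": [6, 15.6, 0], "rot": [0, 0, 0], "gripper": 4},
    {"offset": [6, 15.6, 0], "rot": [0, 0, 0], "gripper": 4},
    {"offset": [6, 15.6, 0], "rot": [0, 0, 0], "gripper": 4},
  ],
)

```text
time_s: 5.05
eef_pos: [400.3, 234.2, 320.2]
ee_rot: [0.001, 0.129, 0.992, 0.001]
force: [0.2, -0.3, -0.6]
grip_width: 0.611
grip_force: 43.5
```

```bash
python3 - <<'E'
from h import *
s=sense(); c=capture("wrist"); save("w2",c); p=cloud(c,s); np.save("w2p.npy",p); np.save("w2c.npy",c["color"])
print(s["time_s"],s["eef_pos"],s["grip_width"],s["grip_force"],s["joints"].round(2))
E
```

```text
5.05 [400.34294793 234.16912305 320.19859367] 0.6105558991054066 43.54923230408531 [ 0.28  0.16  1.64  0.    1.33 -1.04]
```

View pics/w2.png

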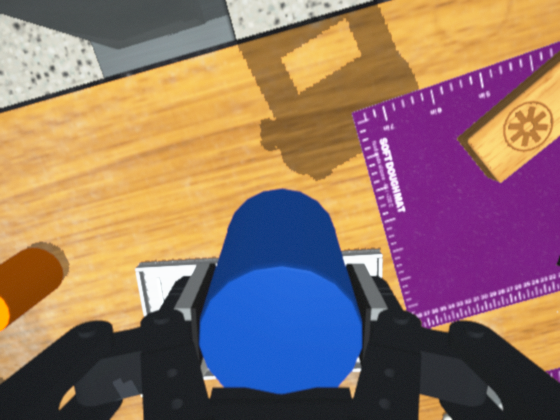

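The wrist view shows the cup held at (280,300); the gripper hides the peg. I'll fit the peg from the two fixed-camera clouds with its known radius and lean instead.

```bash
python3 - <<'E'
from h import *
from scipy.optimize import least_squares
Q=[]
for n in ("scene","side"):
    p=np.load(n+"_p.npy"); V=np.load(n+"_c.npy").max(-1)
    m=(V<70)&(p[...,2]>35)&(p[...,2]<125)&(np.hypot(p[...,0]-568,p[...,1]-240)<60); Q.append(p[m])
def res(x,q):
    t=np.array([x[0],x[1],123]); d=np.array([-.5*np.cos(x[2]),-.5*np.sin(x[2]),.866])
    c=t-10*d; w=q-c; s=np.minimum(w@d,0); return np.linalg.norm(w-s[:,None]*d,axis=1)-10
for q in Q+[np.vstack(Q)]:
    r=least_squares(res,[549,242,-.22],args=(q,),loss="soft_l1",x_scale=[1,1,.1]); print(len(q),r.x.round(2),np.abs(r.fun).mean().round(2))
p=np.load("scene_p.npy"); c=np.load("scene_c.npy").astype(int)
m=(p[...,2]>105)&(p[...,2]<150)&(c.min(-1)>130)&(np.hypot(p[...,0]-520,p[...,1]-95)<70); q=p[m]; print("white",m.sum(),q.mean(0),q.min(0),q.max(0))
E
```

```text
187 [ 5.4879e+02  2.5000e+02 -2.0000e-01] 0.96
106 [ 5.4438e+02  2.4940e+02 -1.8000e-01] 1.63
293 [ 5.4769e+02  2.4977e+02 -1.9000e-01] 1.41
white 349 [521.37026792 100.9531548  129.40265338] [497.05944584  76.32210143 115.84856605] [545.59313569 127.20715668 139.74540948]
```

>>> step_arm(
  plan=[
    {"offset": [-2, 2, 0], "rot": [-0.3, -7.5, -1], "gripper": 4},
    {"offset": [-3, 3, 1], "rot": [-0.5, -15, -2], "gripper": 4},
    {"offset": [-4, 4, 3], "rot": [-0.8, -22.5, -3], "gripper": 4},
    {"offset": [-5.9, 4.8, 5.8], "rot": [-1.05, -30, -3.9], "gripper": 4},
    {"offset": [-5.9, 4.8, 5.8], "rot": [-1.05, -30, -3.9], "gripper": 4},
    {"offset": [-5.9, 4.8, 5.8], "rot": [-1.05, -30, -3.9], "gripper": 4},
    {"offset": [-5.9, 4.8, 5.8], "rot": [-1.05, -30, -3.9], "gripper": 4},
    {"offset": [-5.9, 4.8, 5.8], "rot": [-1.05, -30, -3.9], "gripper": 4},
  ],
)

```text
time_s: 5.9
eef_pos: [471.0, 263.0, 262.7]
ee_rot: [0.258, 0.093, 0.961, -0.024]
force: [0.1, -0.2, -1.2]
grip_width: 0.615
grip_force: 43.6
```

```bash
python3 - <<'E'
from h import *
s=sense(); print(s["time_s"],s["eef_pos"],s["joints"].round(2))
q=s["ee_rot"]; M=R.from_quat([q[1],q[2],q[3],q[0]]).as_matrix(); print(M.round(3))
print("tip in tool",(M.T@(np.array([548,250,123])-s["eef_pos"])).round(1))
im=[]
for n in ("scene","side"):
    c=capture(n); k=c["color"]; 
    Rm=cv2.Rodrigues(np.array(c["rvec"],float))[0]; f=210/np.tan(np.radians(c["vertical_fov"])/2)
    x=Rm@np.array([548,250,123.])+np.array(c["tvec"]).ravel(); u,v=int(x[0]/x[2]*f+c["cx"]),int(x[1]/x[2]*f+c["cy"]); print(n,u,v)
    p=cloud(c); hsv=cv2.cvtColor(k,cv2.COLOR_RGB2HSV); b=(hsv[...,0]>105)&(hsv[...,0]<128)&(hsv[...,1]>150)&(p[...,1]>150)&(p[...,0]<620)
    if b.sum()>20:
        qq=(p[b]-s["eef_pos"])@M; print("cup in tool",b.sum(),qq.min(0).round(),qq.max(0).round())
    im.append(cv2.resize(k[max(v-90,0):max(v-90,0)+160,max(u-80,0):max(u-80,0)+160],(400,400)))
cv2.imwrite("pics/f2.png",np.hstack(im)[:,:,::-1])
E
```

```text
5.9 [470.96854962 262.96529707 262.69759719] [ 0.39  0.27  1.74 -0.42  0.73 -0.73]
[[-0.849  0.192  0.492]
 [ 0.167  0.981 -0.095]
 [-0.501  0.001 -0.865]]
tip in tool [  2.4   1.9 160. ]
scene 187 186
cup in tool 485 [-24. -69. -32.] [ 26.  18. 111.]
side 247 173
cup in tool 257 [-25. -61.   2.] [ 23.  23. 113.]
```

View pics/f2.png

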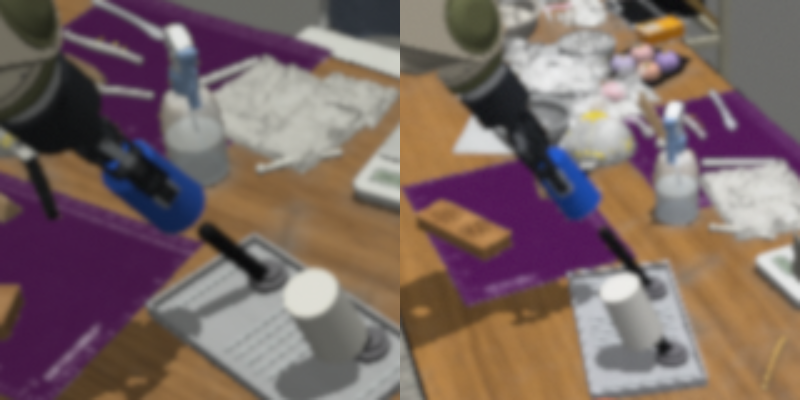

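Both crops show the cup in line with the peg, its mouth just short of the tip ((200,225) left, (600,232) right). Pushing on along the axis.

>>> step_arm(
  plan=[
    {"offset": [0.2, 0.2, 2], "rot": [0, 0, 0], "gripper": 4},
    {"offset": [0.2, 0.2, 4.5], "rot": [0, 0, 0], "gripper": 4},
    {"offset": [0.2, 0.2, 7], "rot": [0, 0, 0], "gripper": 4},
    {"offset": [0.2, 0.2, 9], "rot": [0, 0, 0], "gripper": 4},
    {"offset": [0.2, 0.2, 10.5], "rot": [0, 0, 0], "gripper": 4},
    {"offset": [0.2, 0.2, 11.5], "rot": [0, 0, 0], "gripper": 4},
    {"offset": [0.2, 0.2, 11.5], "rot": [0, 0, 0], "gripper": 4},
    {"offset": [0.2, 0.2, 11.5], "rot": [0, 0, 0], "gripper": 4},
  ],
)

```text
time_s: 6.8
eef_pos: [525.8, 254.8, 161.0]
ee_rot: [0.258, 0.093, 0.961, -0.025]
force: [0.0, -0.5, 0.6]
grip_width: 0.613
grip_force: 43.5
```

>>> step_arm(
  plan=[
    {"offset": [0, 0, 0.3], "rot": [0, 0, 0], "gripper": 4},
    {"offset": [0, 0, 0.6], "rot": [0, 0, 0], "gripper": 4},
    {"offset": [0, 0, 0.8], "rot": [0, 0, 0], "gripper": 4},
    {"offset": [0, 0, 0.8], "rot": [0, 0, 0], "gripper": 4},
    {"offset": [0, 0, 0.8], "rot": [0, 0, 0], "gripper": 4},
  ],
)

```text
time_s: 7.3
eef_pos: [529.7, 254.0, 153.5]
ee_rot: [0.258, 0.093, 0.961, -0.025]
force: [-0.2, 0.1, -1.1]
grip_width: 0.609
grip_force: 43.6
```

>>> step_arm(
  plan=[
    {"offset": [0, 0, 0.2], "rot": [0, 0, 0], "gripper": 4},
    {"offset": [0, 0, 0.3], "rot": [0, 0, 0], "gripper": 4},
    {"offset": [0, 0, 0.3], "rot": [0, 0, 0], "gripper": 4},
  ],
)

```text
time_s: 7.6
eef_pos: [530.9, 253.9, 152.2]
ee_rot: [0.258, 0.093, 0.961, -0.025]
force: [-12.4, -1.4, 13.6]
grip_width: 0.612
grip_force: 45.7
```

>>> step_arm(
  plan=[
    {"offset": [0, 0, -0.1], "rot": [0, 0, 0], "gripper": 4.5},
    {"offset": [0, 0, -0.1], "rot": [0, 0, 0], "gripper": 5.3},
    {"offset": [0, 0, -0.1], "rot": [0, 0, 0], "gripper": 5.8},
    {"offset": [0, 0, -0.1], "rot": [0, 0, 0], "gripper": 6.5},
    {"offset": [0, 0, -0.1], "rot": [0, 0, 0], "gripper": 8.5},
    {"offset": [0, 0, -0.1], "rot": [0, 0, 0], "gripper": 8.5},
    {"offset": [0, 0, -0.1], "rot": [0, 0, 0], "gripper": 8.5},
    {"offset": [0, 0, -0.1], "rot": [0, 0, 0], "gripper": 8.5},
    {"offset": [0, 0, -0.1], "rot": [0, 0, 0], "gripper": 8.5},
  ],
)

```text
time_s: 8.5
eef_pos: [530.6, 253.8, 151.7]
ee_rot: [0.258, 0.093, 0.961, -0.025]
force: [0.5, -0.2, 1.4]
grip_width: 0.995
grip_force: 0.0
```

>>> step_arm(
  plan=[
    {"offset": [0, 0, -1], "rot": [0, 0, 0], "gripper": 8.5},
    {"offset": [0, 0, -3], "rot": [0, 0, 0], "gripper": 8.5},
    {"offset": [0, 0, -6], "rot": [0, 0, 0], "gripper": 8.5},
    {"offset": [0, 0, -10], "rot": [0, 0, 0], "gripper": 8.5},
    {"offset": [0, 0, -14], "rot": [0, 0, 0], "gripper": 8.5},
    {"offset": [0, 0, -18], "rot": [0, 0, 0], "gripper": 8.5},
    {"offset": [0, 0, -18], "rot": [0, 0, 0], "gripper": 8.5},
    {"offset": [0, 0, -18], "rot": [0, 0, 0], "gripper": 8.5},
    {"offset": [0, 0, -18], "rot": [0, 0, 0], "gripper": 8.5},
    {"offset": [0, 0, -18], "rot": [0, 0, 0], "gripper": 8.5},
    {"offset": [0, 0, -18], "rot": [0, 0, 0], "gripper": 8.5},
    {"offset": [0, 0, -18], "rot": [0, 0, 0], "gripper": 8.5},
  ],
)

```text
time_s: 9.7
eef_pos: [442.4, 270.8, 307.0]
ee_rot: [0.257, 0.093, 0.962, -0.025]
force: [0.5, -0.3, 0.2]
grip_width: 0.996
grip_force: 0.0
```

```bash
python3 - <<'E'
from h import *
s=sense(); print(s["time_s"],s["eef_pos"],s["force"])
im=[]
for n,(u,v) in (("scene",(195,190)),("side",(250,180))):
    c=capture(n); k=c["color"]; p=cloud(c)
    hsv=cv2.cvtColor(k,cv2.COLOR_RGB2HSV); b=(hsv[...,0]>105)&(hsv[...,0]<128)&(hsv[...,1]>150)&(np.hypot(p[...,0]-560,p[...,1]-250)<80)
    q=p[b]; print(b.sum(),q.min(0).round(),q.max(0).round())
    im.append(cv2.resize(k[v-90:v+70,u-80:u+80],(400,400)))
cv2.imwrite("pics/f3.png",np.hstack(im)[:,:,::-1])
E
```

```text
9.7 [442.42290262 270.79562269 307.0220208 ] [ 0.46408793 -0.31901789  0.23660442]
667 [521. 215.  26.] [596. 272. 137.]
311 [521. 215.  46.] [593. 269. 135.]
```

View pics/f3.png

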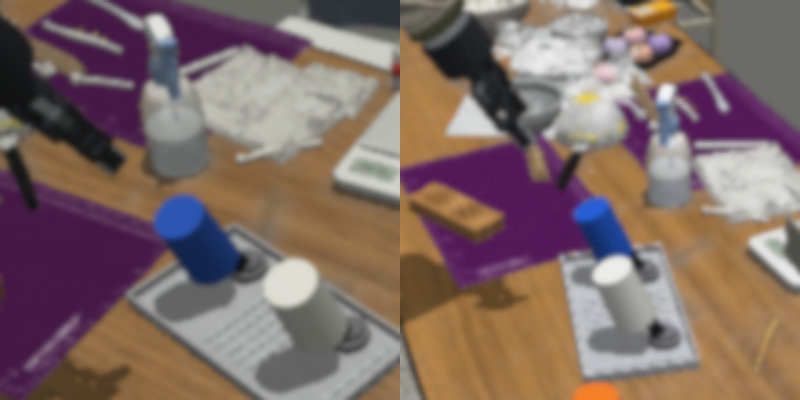

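The blue tumbler hangs on the free peg ((195,240) left, (600,225) right), tilted like the white one, and the gripper is well clear. Handing in.

```bash
python3 -c "from rig import *; print(finish_job())"
```

```text
the job is handed in; nothing more can be done
None
```

The blue tumbler nearest the base hangs mouth-down on the free peg, let go with the gripper clear; the job was handed in at about 10 s, and no verdict came back.

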